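# Set out the doming punches in order of size

## Robot

A 6-joint arm with a two-finger parallel gripper is mounted at the origin on the work surface. World frame = base frame: x ahead of the robot, y to its left, z up, the work surface at z = 0. Lengths are in m, angles in rad, forces in N, time in s.
With the tool pointing down it reaches from about 0.425 to 0.95 m from the base axis. Payload 3.5 kg.
Tool frame: the origin (TCP) lies midway between the tips of the shut fingers; the grasp point (between the pads) lies 19 mm behind it; z points along the fingers, y is the line along which they close (so a half turn about z gives the same grasp; the last joint's range is limited). The gripper opens to 85 mm and grips with 20 to 120 N. Pads are 22 mm wide; open, the fingers measure 114 mm over their backs; the gripper's body (76 mm by 85 mm) begins 54 mm behind the grasp point. The pads swing forward as they close: fully open they stand 13 mm farther back than shut.
Start: joints at [0.987, 0.286, 1.577, -0, 1.279, -0.15], TCP at [0.284, 0.612, 0.231] pointing down, gripper open.
Joint ranges: [-2.77, 2.77], [-0.9, 2.22], [0.21, 2.48], [-1.53, 4.67], [0.24, 2.81], [-2.84, 2.84]. Speed limits (rad/s): [2.79, 2.79, 3.14, 3.14, 3.14, 3.14].

## Interface

Orientations are given as a unit quaternion [x, y, z, w].
In Python, from plant import ctrl, cams, order gives the robot as it stands.
- The arm moves only by the tool move_arm, never from a script. Its argument "plan" is one flat list of numbers, 7 for each row, row after row: the shift along the world's x, y, z in mm, then the turn, a rotation vector about the world's x, y, z in degrees, then the finger opening in mm, from 0 to 85.4. A call has 1 to 12 rows; each row shifts and turns the commanded pose from where the row before left it; what a row does not reach is not made up. A row lasts 1/10 s, in which the tool goes at most 50 mm and 8.59 degrees, less where a joint would pass 70% of its speed; a pose out of reach is approached as far as the arm can. A call is refused whole if a number of a shift passes 50 or a number of a turn 8.59, either way. A call with a gripper value outside its range is refused whole. The fingers move at their own pace and stop on an object; "newtons" is the grip in N (left out, the last holds). Time passes only in rows, so rows that do not move let the fingers close. It gives the time, the measured TCP pose, the force, the opening and the grip force at its end, in the units of the state.
- ctrl.get_state(): the state, without advancing time (a new reading comes with each control period).
- cams.read_camera(name): name is "side" or "top" or "wrist"; returns a dict with "color" (420x560x3 uint8, red, green, blue), "fov_y" (degrees; the focal length in pixels is half the picture's height over the tangent of half this angle, whatever the lens; pixels are square), "cx", "cy" (the principal point, pixels), "origin" and "orientation" of the camera in the world; the wrist camera has in their place "T_tool_cam" (4x4, takes a point from camera to tool coordinates, whose origin is the TCP and whose axes are the flange's). Camera axes: x right, y up, looking along -z (the intrinsics and any distortion apply to the point x, -y, -z); pixel columns grow to the right and rows downward; lengths in m; the calibration is good to about 2 mm. A picture is of the moment at which its call begins: read the wrist's pose just before it. There is no depth.
- order.sign_off(): hands the job in; it is judged then, once.
The state is a dict: "time": time; "qpos": joint angles; "dq": joint speeds; "joint_efforts": joint torques, N m; "eef_pos": TCP position; "tcp_rot": TCP orientation; "contact_force": force on the tool from outside, world axes, zero at the start; "wrist_torque": the same for the moment, N m; "opening": opening from 0.0 (shut) to 1.0 (fully open); "finger_force": force on a finger pad.
Only numpy, scipy, OpenCV 4.12 (cv2) and the standard library are available. Lean on these libraries where they do the work, as an engineer would, in place of code of your own. Each camera call takes 0.05 s, during which the arm holds its last target. There are 200 camera calls.

## Task

Get the doming punches ready for use: stand the four wooden punches on the leather seats of the punch rail, one to a seat, dome up and well centred, in order of size - the thickest on the seat next to the wooden doming block, then each thinner one in turn, the thinnest on the seat furthest from that block. Do not knock any punch over on the way.

Things in the scene. Friction and masses are not known exactly. Their poses are not given: they have to be found in the camera images.
- punch_18: the thinnest and shortest of the four wooden doming punches: a dark red-brown upright cylinder of 18 mm diameter, 58 mm tall in all, its top end a hemisphere (straight wall from the foot up to 49 mm), a narrow brass hoop near the foot. Loose, about 18 g (may vary by a third). Origin at the centre of its flat foot, z up along its axis. It starts standing upright on the bench.
- punch_26: the second thinnest of the four wooden doming punches: a dark red-brown upright cylinder of 26 mm diameter, 64 mm tall in all, its top end a hemisphere (straight wall from the foot up to 51 mm), a narrow brass hoop near the foot. Loose, about 36 g (may vary by a third). Origin at the centre of its flat foot, z up along its axis. It starts standing upright on the bench.
- punch_34: the second thickest of the four wooden doming punches: a dark red-brown upright cylinder of 34 mm diameter, 70 mm tall in all, its top end a hemisphere (straight wall from the foot up to 53 mm), a narrow brass hoop near the foot. Loose, about 63 g (may vary by a third). Origin at the centre of its flat foot, z up along its axis. It starts standing upright on the bench.
- punch_42: the thickest and tallest of the four wooden doming punches: a dark red-brown upright cylinder of 42 mm diameter, 76 mm tall in all, its top end a hemisphere (straight wall from the foot up to 55 mm), a narrow brass hoop near the foot. Loose, about 105 g (may vary by a third). Origin at the centre of its flat foot, z up along its axis. It starts standing upright on the bench.
- seat_a: one of four identical round dark leather seats, 52 mm diameter with a thin brass rim, flush in the top of the punch rail, in a straight row 85 mm apart. Origin at its centre, 12 mm above the bench; y runs along the row. Its letter says nothing of its place: which seat is nearest the doming block changes from start to start.
- seat_b: one of four identical round dark leather seats, 52 mm diameter with a thin brass rim, flush in the top of the punch rail, in a straight row 85 mm apart. Origin at its centre, 12 mm above the bench; y runs along the row. Its letter says nothing of its place: which seat is nearest the doming block changes from start to start.
- seat_c: one of four identical round dark leather seats, 52 mm diameter with a thin brass rim, flush in the top of the punch rail, in a straight row 85 mm apart. Origin at its centre, 12 mm above the bench; y runs along the row. Its letter says nothing of its place: which seat is nearest the doming block changes from start to start.
- seat_d: one of four identical round dark leather seats, 52 mm diameter with a thin brass rim, flush in the top of the punch rail, in a straight row 85 mm apart. Origin at its centre, 12 mm above the bench; y runs along the row. Its letter says nothing of its place: which seat is nearest the doming block changes from start to start.
- punch_rail: the punch rail: a fixed dark wooden board 335 mm long (its y), 76 mm wide (x), top 12.5 mm above the bench, with the four seats in a row along its middle. Origin at the centre of its underside. In line with it, beyond one end, stands the doming block; beyond the other, equally far, a flat polished steel block on a black rubber foot, 95 mm square, 43 mm high: not the doming block.
- doming_block: the doming block: a fixed square block of brown wood, 100 x 100 mm, 45 mm high, with round hollows of several sizes in its top, its sides parallel to the rail. In line with the row of seats beyond the left or the right end of the rail (changes from start to start), its centre 112.5 mm from that of the nearest seat. Origin at the centre of its underside.

How it is judged:
At the end, for the whole second after the job is handed in: Each punch stands upright (within about 7 degrees) and at rest on the rail with its foot within 12 mm of the centre of its own seat: the 42 mm punch on the seat nearest the doming block, then the 34 mm, the 26 mm, and the 18 mm punch on the seat furthest from the block (((horizontal distance between punch_18 and seat_a below 0.012 m and horizontal distance between seat_a and doming_block between 0.3375 and 0.3975 m) or (horizontal distance between punch_18 and seat_b below 0.012 m and horizontal distance between seat_b and doming_block between 0.3375 and 0.3975 m) or (horizontal distance between punch_18 and seat_c below 0.012 m and horizontal distance between seat_c and doming_block between 0.3375 and 0.3975 m) or (horizontal distance between punch_18 and seat_d below 0.012 m and horizontal distance between seat_d and doming_block between 0.3375 and 0.3975 m)) and angle between each of punch_18, punch_26, punch_34, punch_42's own z axis and vertical below 0.12 rad and height (world z) of punch_18 between 0.009 and 0.016 m and linear speed of each of punch_18, punch_26, punch_34, punch_42 below 0.02 m/s and ((horizontal distance between punch_26 and seat_a below 0.012 m and horizontal distance between seat_a and doming_block between 0.2525 and 0.3125 m) or (horizontal distance between punch_26 and seat_b below 0.012 m and horizontal distance between seat_b and doming_block between 0.2525 and 0.3125 m) or (horizontal distance between punch_26 and seat_c below 0.012 m and horizontal distance between seat_c and doming_block between 0.2525 and 0.3125 m) or (horizontal distance between punch_26 and seat_d below 0.012 m and horizontal distance between seat_d and doming_block between 0.2525 and 0.3125 m)) and height (world z) of punch_26 between 0.009 and 0.016 m and ((horizontal distance between punch_34 and seat_a below 0.012 m and horizontal distance between seat_a and doming_block between 0.1675 and 0.2275 m) or (horizontal distance between punch_34 and seat_b below 0.012 m and horizontal distance between seat_b and doming_block between 0.1675 and 0.2275 m) or (horizontal distance between punch_34 and seat_c below 0.012 m and horizontal distance between seat_c and doming_block between 0.1675 and 0.2275 m) or (horizontal distance between punch_34 and seat_d below 0.012 m and horizontal distance between seat_d and doming_block between 0.1675 and 0.2275 m)) and height (world z) of punch_34 between 0.009 and 0.016 m and ((horizontal distance between punch_42 and seat_a below 0.012 m and horizontal distance between seat_a and doming_block between 0.0825 and 0.1425 m) or (horizontal distance between punch_42 and seat_b below 0.012 m and horizontal distance between seat_b and doming_block between 0.0825 and 0.1425 m) or (horizontal distance between punch_42 and seat_c below 0.012 m and horizontal distance between seat_c and doming_block between 0.0825 and 0.1425 m) or (horizontal distance between punch_42 and seat_d below 0.012 m and horizontal distance between seat_d and doming_block between 0.0825 and 0.1425 m)) and height (world z) of punch_42 between 0.009 and 0.016 m); the robot touches nothing.
It fails at once if a punch is knocked over (tilted by more than about 45 degrees) (angle between any of punch_18, punch_26, punch_34, punch_42's own z axis and vertical above 0.8 rad).
It also fails if it takes over 99 s, if anything falls off the work surface, if the arm or the gripper's body presses on something with over 40 N, if the wrist force passes 120 N, or if a joint passes its speed limit or range.

## Working session

There is one attempt and no reset: what is moved stays moved. The work goes in short steps, Python scripts to look and compute and a tool call to move; the robot and the scene stay as the last step left them, time stands still between calls to the robot, and variables do not carry over. Pictures are saved under pics/ and viewed, at most 14 in all, crops included, and the job is handed in when it is done.

Besides the shell and the picture viewer there is one more tool, called after ">>>" as name(argument=value, ...) on one line, values as JSON. move_arm: Moves the arm, as the interface text tells. Its arguments: {"type":"object","properties":{"plan":{"type":"array","items":{"type":"number"}},"newtons":{"type":"number"}},"required":["plan"]}

```bash
ls; mkdir -p pics; python3 - <<'E'
from plant import ctrl,cams
import cv2,numpy as np
s=ctrl.get_state();print(s)
for n in ("side","top"):
    c=cams.read_camera(n); cv2.imwrite(f"pics/{n}0.png",c["color"][:,:,::-1])
    print(n,{k:v for k,v in c.items() if k!="color"})
E
```

```text
pics
{'time': 0.0, 'qpos': array([ 9.87003084e-01,  2.87167653e-01,  1.57816820e+00,  1.87910155e-05,
        1.27860206e+00, -1.49992684e-01]), 'dq': array([ 0.00087814,  0.00061667, -0.00201893,  0.00075809, -0.00020604,
        0.00065525]), 'joint_efforts': array([ 1.31548088e-03, -4.05969322e+01, -2.92635065e+01, -8.80848052e-05,
        5.53212507e-03,  6.02139778e-06]), 'eef_pos': array([0.28331813, 0.61194341, 0.22995062]), 'tcp_rot': array([ 2.15206076e-01,  9.76567955e-01, -1.09135920e-03, -4.29037062e-04]), 'contact_force': array([-0.63096983,  0.02789741,  0.43735699]), 'wrist_torque': array([-0.00519916,  0.01430587, -0.00302283]), 'finger_force': 0.0, 'opening': 0.9974660579422732}
side {'fov_y': 47.695375615143895, 'cx': 276.3724395714732, 'cy': 204.63622293542045, 'origin': array([ 0.03274837, -0.66235293,  0.53702489]), 'orientation': array([ 0.47045924, -0.1536704 , -0.25253181,  0.83143321])}
top {'fov_y': 52.56823111621254, 'cx': 280.9367288181072, 'cy': 205.69366248715102, 'origin': array([0.44203421, 0.00767738, 0.96703461]), 'orientation': array([-0.04141501,  0.03430731,  0.70608716, -0.70607983])}
```

View pics/top0.png

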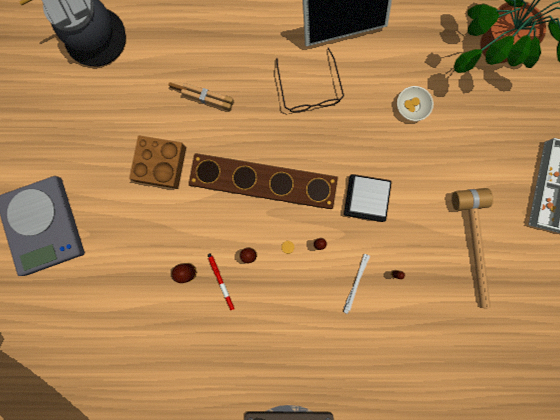

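View pics/side0.png

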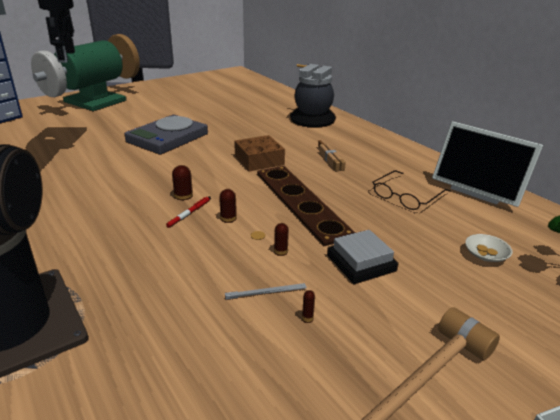

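The top view shows the doming block at (157,162). The seats are at (208,171), (244,177), (281,184) and (318,190). The punches, thickest to thinnest, are at (183,272), (248,255), (320,243) and (398,274). The side view agrees. Next I'll measure positions from both views.

```bash
cat > h.py <<'E'
import numpy as np,cv2
from scipy.spatial.transform import Rotation as R
from plant import ctrl,cams
def look(n,save=None):
    s=ctrl.get_state(); c=cams.read_camera(n)
    if "T_tool_cam" in c:
        T=np.eye(4);T[:3,:3]=R.from_quat(s["tcp_rot"]).as_matrix();T[:3,3]=s["eef_pos"];T=T@c["T_tool_cam"]
    else:
        T=np.eye(4);T[:3,:3]=R.from_quat(c["orientation"]).as_matrix();T[:3,3]=c["origin"]
    c["T"]=T; c["f"]=210/np.tan(np.radians(c["fov_y"]/2))
    if save: cv2.imwrite(save,c["color"][:,:,::-1])
    return c
def ray(c,uv):
    d=np.array([(uv[0]-c["cx"])/c["f"],-(uv[1]-c["cy"])/c["f"],-1.0]); d=c["T"][:3,:3]@d
    return c["T"][:3,3],d/np.linalg.norm(d)
def onplane(c,uv,z):
    o,d=ray(c,uv); return o+d*(z-o[2])/d[2]
def red(c,amin=40):
    """dark red-brown blobs: list of (area, centroid, bbox)"""
    p=c["color"].astype(int); r,g,b=p[...,0],p[...,1],p[...,2]
    m=((r>1.9*g)&(r>1.9*b)&(r>20)&(r<150)).astype(np.uint8)
    m=cv2.morphologyEx(m,cv2.MORPH_CLOSE,np.ones((5,5)))
    n,l,st,ce=cv2.connectedComponentsWithStats(m)
    return [(int(st[i,4]),ce[i],st[i,:4]) for i in range(1,n) if st[i,4]>=amin],m
E
python3 - <<'E'
from h import *
np.set_printoptions(precision=4,suppress=True)
for n in("top","side"):
    c=look(n); b,m=red(c)
    print(n)
    for a,ce,bb in b: print(a,ce,bb,onplane(c,ce,.033)[:2])
    if n=="top":
        g=cv2.cvtColor(c["color"],cv2.COLOR_RGB2GRAY)
        ci=cv2.HoughCircles(cv2.resize(g[140:220,185:345],None,fx=4,fy=4,interpolation=cv2.INTER_CUBIC),cv2.HOUGH_GRADIENT,1,80,param1=100,param2=25,minRadius=35,maxRadius=60)
        for x,y,r in ci[0]: 
            uv=((x+.5)/4-.5+185,(y+.5)/4-.5+140); print("seat",uv,r/4,onplane(c,uv,.0125)[:2])
s=ctrl.get_state();print(R.from_quat(s["tcp_rot"]).as_matrix())
E
```

```text
top
903 [511.3743  26.5305] [481   4  65  51] [ 0.9569 -0.513 ]
52 [270.9423 170.4038] [264 166  15  11] [0.6217 0.0394]
165 [303.7697 177.8364] [291 171  27  25] [ 0.6048 -0.0336]
253 [212.8261 183.9684] [189 172  45  20] [0.5912 0.1687]
85 [257.4588 183.2588] [251 174  12  22] [0.5927 0.0693]
56 [332.75   183.1429] [328 178   9  11] [ 0.5928 -0.0979]
98 [295.8367 200.8061] [276 196  39  10] [ 0.5533 -0.0158]
73 [326.4795 204.2329] [316 198  18  11] [ 0.5457 -0.0835]
104 [319.7692 243.7019] [314 239  12  11] [ 0.4589 -0.0678]
188 [247.7074 255.2021] [240 248  16  15] [0.4338 0.0896]
104 [215.7404 271.4231] [208 258  16  26] [0.3987 0.1589]
353 [183.0935 272.8499] [172 264  24  19] [0.3955 0.2301]
76 [398.0132 274.4605] [393 271  12   8] [ 0.3926 -0.2365]
45 [228.8222 302.2   ] [225 297   9  13] [0.333  0.1295]
seat (np.float32(281.0), np.float32(183.25)) 12.4 [0.596  0.0172]
seat (np.float32(317.75), np.float32(189.5)) 11.0 [ 0.5815 -0.0661]
seat (np.float32(244.75), np.float32(178.0)) 11.575 [0.6081 0.0997]
seat (np.float32(208.0), np.float32(171.25)) 11.025 [0.6238 0.1838]
side
461 [181.551  180.7983] [173 166  18  30] [0.3994 0.2363]
369 [227.3767 203.7778] [220 190  15  28] [0.4362 0.0918]
125 [198.936 203.792] [189 197  21  16] [0.3866 0.1235]
69 [172.8116 221.3768] [167 216  13  11] [0.3138 0.0901]
295 [280.9153 237.2644] [275 224  13  27] [ 0.4598 -0.0691]
247 [308.166  304.1174] [303 291  11  27] [ 0.3917 -0.2403]
[[-0.9074  0.4203 -0.0008]
 [ 0.4203  0.9074 -0.0013]
 [ 0.0002 -0.0015 -1.    ]]
```

>>> move_arm(plan=[13,-42,-8,0,0,-8.3,85,13,-42,-8,0,0,-8.3,85,13,-42,-8,0,0,-8.3,85,13,-42,-8,0,0,-8.3,85,13,-42,-8,0,0,-8.3,85,13,-42,-8,0,0,-8.3,85,13,-42,-8,0,0,-8.3,85,13,-42,-8,0,0,-8.3,85,13,-42,-8,0,0,-8.3,85,0,0,0,0,0,0,85,0,0,0,0,0,0,85,0,0,0,0,0,0,85], newtons=30)

```text
time: 1.4
eef_pos: [0.4007, 0.2352, 0.1596]
tcp_rot: [0.763, 0.646, 0.0, -0.0]
contact_force: [-0.0, -1.0, -0.3]
opening: 0.993
finger_force: 0.0
```

```bash
python3 - <<'E'
from h import *
np.set_printoptions(precision=4,suppress=True)
c=look("wrist","pics/w1.png"); s=ctrl.get_state()
print(s["time"],s["eef_pos"],R.from_quat(s["tcp_rot"]).as_matrix(),s["qpos"],c["fov_y"],c["T_tool_cam"])
for a,ce,bb in red(c,300)[0]: print(a,ce,bb,onplane(c,ce,.05)[:2])
E
```

```text
1.45 [0.4006 0.2355 0.1597] [[ 0.1641  0.9865  0.0006]
 [ 0.9865 -0.1641  0.0005]
 [ 0.0006  0.0005 -1.    ]] [ 0.3123 -0.1157  2.144   0.0003  1.1127  0.477 ] 63.28702813404438 [[ 0.0002  0.9501  0.312   0.0798]
 [ 1.     -0.0002  0.      0.0002]
 [ 0.0001  0.312  -0.9501 -0.1426]
 [ 0.      0.      0.      1.    ]]
3955 [514.3509  61.9671] [485   0  61 135] [0.5775 0.3067]
11689 [513.7416 249.3513] [460 157 100 187] [0.5839 0.1625]
2795 [272.2966 207.0497] [246 174  53  66] [0.3961 0.2307]
871 [290.256  257.1263] [259 235  62  45] [0.4033 0.1855]
325 [221.6431 297.8062] [208 286  30  24] [0.3395 0.157 ]
2127 [337.4081 337.4659] [317 302  43  70] [0.4327 0.0999]
```

View pics/w1.png

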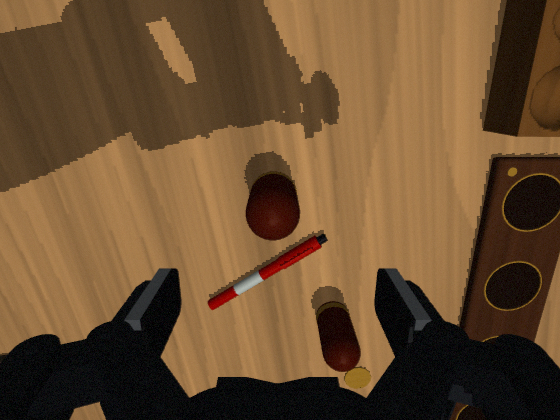

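The wrist view shows punch_42 with its dome around (272,215) and the pen clear of the fingers. The three views agree on about (0.397, 0.231), so I'm descending and gripping.

>>> move_arm(plan=[-4,-4,-30,0,0,0,85,0,0,-30,0,0,0,85,0,0,-30,0,0,0,85,0,0,-30,0,0,0,85,0,0,-29,0,0,0,85,0,0,0,0,0,0,85,0,0,0,0,0,0,36,0,0,0,0,0,0,36,0,0,0,0,0,0,36,0,0,0,0,0,0,36,0,0,0,0,0,0,36,0,0,0,0,0,0,36], newtons=30)

```text
time: 2.65
eef_pos: [0.3982, 0.2312, 0.0123]
tcp_rot: [0.764, 0.646, 0.002, 0.0]
contact_force: [-2.0, 1.6, 6.0]
opening: 0.484
finger_force: 30.6
```

>>> move_arm(plan=[0,0,15,0,0,0,36,0,0,25,0,0,0,36,0,0,40,0,0,0,36,20,-4,0,0,0,0,36,40,-9,0,0,0,0,36,40,-9,0,0,0,0,36,40,-9,0,0,0,0,36,40,-9,0,0,0,0,36,30,-6,0,0,0,0,36,15,-1,0,0,0,0,36,0,0,0,0,0,0,36,0,0,0,0,0,0,36])

```text
time: 3.85
eef_pos: [0.621, 0.1834, 0.09]
tcp_rot: [0.764, 0.646, -0.001, -0.0]
contact_force: [-0.2, -0.4, -1.6]
opening: 0.481
finger_force: 30.7
```

```bash
python3 - <<'E'
from h import *
np.set_printoptions(precision=4,suppress=True)
c=look("wrist","pics/w2.png"); s=ctrl.get_state()
print(s["time"],s["eef_pos"],s["opening"],s["finger_force"],s["contact_force"])
E
```

```text
3.9 [0.6205 0.1836 0.09  ] 0.48337920331722095 30.69098711013794 [-0.9801 -0.5586 -0.8228]
```

View pics/w2.png

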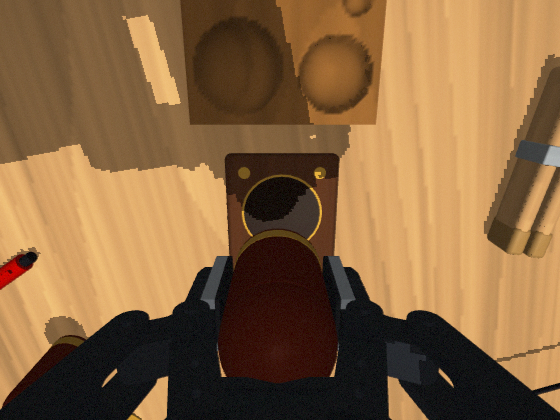

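Punch_42 is held upright. The seat rim spans columns 243–321 with its top at row 175. The far edge of the punch's foot is at about (279,231).

```bash
cat >> h.py <<'E'
def intool(c,s,uv,z):
    """point on plane z, in tool x,y (mm) relative to TCP"""
    p=onplane(c,uv,z)-s["eef_pos"]; return 1000*(R.from_quat(s["tcp_rot"]).as_matrix().T@p)[:2]
E
python3 - <<'E'
from h import *
np.set_printoptions(precision=4,suppress=True)
c=look("wrist"); s=ctrl.get_state()
for n,uv,z in (("seat top",(282,175),.0125),("seat l",(243,212),.0125),("seat r",(321,212),.0125),("foot far",(279,231),.078),("foot l",(237,252),.080),("foot r",(321,252),.080)):
    print(n,onplane(c,uv,z)[:2],intool(c,s,uv,z))
E
```

```text
seat top [0.6282 0.2106] [27.8598  3.4249]
seat l [0.5977 0.1894] [  1.9096 -23.182 ]
seat r [0.6504 0.1806] [ 1.9332 30.2371]
foot far [0.624  0.1985] [15.1819  1.1748]
foot l [0.6018 0.1917] [  4.7939 -19.5734]
foot r [0.6427 0.1848] [ 4.821  21.9261]
```

>>> move_arm(plan=[4,6,-22,0,0,0,36,0,0,-20,0,0,0,36,0,0,-12,0,0,0,36,0,0,-7,0,0,0,36,0,0,0,0,0,0,36,0,0,0,0,0,0,36])

```text
time: 4.55
eef_pos: [0.6261, 0.1896, 0.0301]
tcp_rot: [0.764, 0.646, 0.0, 0.0]
contact_force: [0.4, 0.6, -1.0]
opening: 0.481
finger_force: 30.7
```

```bash
python3 - <<'E'
from h import *
np.set_printoptions(precision=4,suppress=True)
s=ctrl.get_state();c=look("wrist"); cv2.imwrite("pics/w3.png",cv2.resize(c["color"][130:330,180:380,::-1],None,fx=3,fy=3))
print(s["time"],s["eef_pos"],s["contact_force"])
E
```

```text
4.55 [0.6261 0.1896 0.0301] [ 0.3595  0.6012 -1.0255]
```

View pics/w3.png

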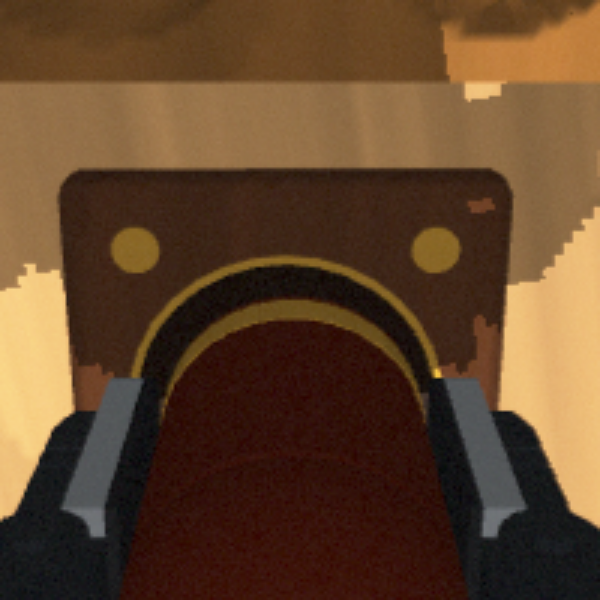

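The crop shows the rim's top at about (288,256) and the foot's top edge at about (292,299), in crop pixels (3x, offset 180,130).

```bash
python3 - <<'E'
from h import *
np.set_printoptions(precision=2,suppress=True)
s=ctrl.get_state();c=look("wrist")
f=lambda u,v:(180+u/3,130+v/3)
for n,uv,z in (("rim top",f(288,256),.0125),("foot top",f(292,299),.0178),("rim l",f(133,375),.0125),("rim r",f(443,375),.0125),("foot l",f(163,405),.02),("foot r",f(423,405),.02)):
    print(n,intool(c,s,uv,z))
E
```

```text
rim top [21.25 -0.48]
foot top [15.69  0.19]
rim l [ -0.73 -27.44]
rim r [-0.77 26.45]
foot l [ -2.53 -21.4 ]
foot r [-2.57 22.14]
```

Seat and foot centres agree to within 1 mm. I'll lower, release, and go on to punch_34.

>>> move_arm(plan=[0,0,-3,0,0,0,36,0,0,-2,0,0,0,36,0,0,0,0,0,0,36,0,0,0,0,0,0,60,0,0,0,0,0,0,85,0,0,0,0,0,0,85,0,0,0,0,0,0,85,0,0,10,0,0,0,85,0,0,40,0,0,0,85,0,0,50,0,0,0,85,0,0,10,0,0,0,85,0,0,0,0,0,0,85])

```text
time: 5.85
eef_pos: [0.628, 0.1899, 0.139]
tcp_rot: [0.764, 0.646, 0.003, 0.002]
contact_force: [0.1, 0.4, -0.4]
opening: 0.995
finger_force: 0.0
```

>>> move_arm(plan=[-40,-20,8,0,0,0,85,-40,-20,8,0,0,0,85,-40,-20,8,0,0,0,85,-40,-20,0,0,0,0,85,-31,-20,0,0,0,0,85,0,0,0,0,0,0,85,0,0,0,0,0,0,85])

```text
time: 6.55
eef_pos: [0.4336, 0.0893, 0.1571]
tcp_rot: [0.764, 0.645, -0.001, -0.001]
contact_force: [-0.2, 0.6, 0.1]
opening: 0.997
finger_force: 0.0
```

```bash
python3 - <<'E'
from h import *
np.set_printoptions(precision=4,suppress=True)
s=ctrl.get_state();c=look("wrist","pics/w4.png")
print(s["time"],s["eef_pos"])
for a,ce,bb in red(c,300)[0]: print(a,ce,bb,onplane(c,ce,.05)[:2])
E
```

```text
6.55 [0.4336 0.0893 0.1571]
21990 [481.7392 142.7558] [414   0 146 341] [0.5877 0.1089]
1230 [224.5285 107.4862] [188  79  72  58] [0.4085 0.1643]
443 [148.8194 161.6005] [132 147  36  29] [0.3449 0.1359]
1909 [277.6695 198.7737] [257 171  43  56] [0.4343 0.0916]
1377 [331.4619 348.8097] [316 316  33  62] [ 0.4584 -0.0552]
```

View pics/w4.png

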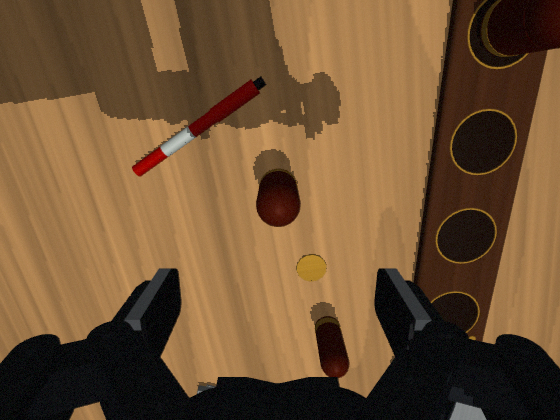

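Punch_34's dome centre is at about (278,206) and the far edge of its foot at about (275,168).

```bash
python3 - <<'E'
from h import *
np.set_printoptions(precision=1,suppress=True)
s=ctrl.get_state();c=look("wrist")
print(intool(c,s,(278,206),.053),intool(c,s,(275,168),0))
E
```

```text
[-2.7  0.7] [15.5 -1.9]
```

>>> move_arm(plan=[0,-2,-30,0,0,0,85,0,0,-30,0,0,0,85,0,0,-30,0,0,0,85,0,0,-30,0,0,0,85,0,0,-25,0,0,0,85,0,0,0,0,0,0,60,0,0,0,0,0,0,28,0,0,0,0,0,0,28,0,0,0,0,0,0,28,0,0,0,0,0,0,28,0,0,0,0,0,0,28,0,0,0,0,0,0,28])

```text
time: 7.85
eef_pos: [0.4363, 0.0876, 0.015]
tcp_rot: [0.764, 0.646, 0.001, 0.001]
contact_force: [-0.5, 0.2, 6.2]
opening: 0.386
finger_force: 30.3
```

>>> move_arm(plan=[0,0,15,0,0,0,28,0,0,25,0,0,0,28,0,0,30,0,0,0,28,20,2,0,0,0,0,28,40,4,0,0,0,0,28,40,4,0,0,0,0,28,40,4,0,0,0,0,28,25,2,0,0,0,0,28,10,0,-10,0,0,0,28,0,0,-25,0,0,0,28,0,0,-15,0,0,0,28,0,0,0,0,0,0,28])

```text
time: 9.05
eef_pos: [0.6065, 0.1034, 0.0298]
tcp_rot: [0.764, 0.646, -0.003, -0.002]
contact_force: [-0.7, -0.2, -1.9]
opening: 0.39
finger_force: 30.1
```

```bash
python3 - <<'E'
from h import *
np.set_printoptions(precision=4,suppress=True)
s=ctrl.get_state();c=look("wrist"); cv2.imwrite("pics/w5.png",cv2.resize(c["color"][130:330,180:380,::-1],None,fx=3,fy=3))
print(s["time"],s["eef_pos"],s["contact_force"])
E
```

```text
9.05 [0.6065 0.1034 0.0298] [-0.6698 -0.2478 -1.9071]
```

View pics/w5.png

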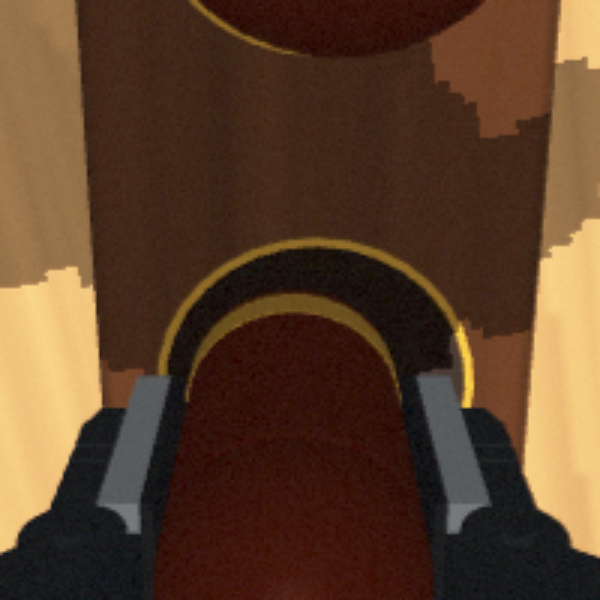

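The rim's top is at crop (317,239), with its sides at 160 and 474. The foot's top edge is at (294,292), with sides at 186 and 401.

```bash
python3 - <<'E'
from h import *
np.set_printoptions(precision=2,suppress=True)
s=ctrl.get_state();c=look("wrist");print(s["eef_pos"])
f=lambda u,v:(180+u/3,130+v/3)
for n,uv,z in (("rim top",f(317,239),.0125),("foot top",f(294,292),.0165),("rim l",f(160,365),.0125),("rim r",f(474,385),.0125),("foot l",f(187,390),.02),("foot r",f(401,390),.02)):
    print(n,intool(c,s,uv,z))
E
```

```text
[0.61 0.1  0.03]
rim top [23.93  4.37]
foot top [15.99  0.52]
rim l [  0.62 -22.84]
rim r [-3.13 32.12]
foot l [ -0.33 -17.42]
foot r [-0.24 18.46]
```

>>> move_arm(plan=[4,-2,0,0,0,0,28,0,0,-2,0,0,0,28,0,0,-2,0,0,0,28,0,0,0,0,0,0,28])

```text
time: 9.55
eef_pos: [0.6137, 0.1015, 0.0295]
tcp_rot: [0.764, 0.646, 0.0, 0.0]
contact_force: [-0.0, 0.3, -0.9]
opening: 0.391
finger_force: 30.1
```

>>> move_arm(plan=[0,0,-2,0,0,0,28,0,0,-1.5,0,0,0,28,0,0,0,0,0,0,28,0,0,0,0,0,0,28])

```text
time: 9.95
eef_pos: [0.6139, 0.1015, 0.0275]
tcp_rot: [0.763, 0.646, -0.0, -0.0]
contact_force: [-3.7, -0.9, 7.5]
opening: 0.387
finger_force: 30.9
```

>>> move_arm(plan=[0,0,0,0,0,0,50,0,0,0,0,0,0,85,0,0,0,0,0,0,85,0,0,0,0,0,0,85,0,0,10,0,0,0,85,0,0,40,0,0,0,85,0,0,50,0,0,0,85,0,0,20,0,0,0,85,0,0,0,0,0,0,85])

```text
time: 10.85
eef_pos: [0.6169, 0.1016, 0.152]
tcp_rot: [0.763, 0.646, 0.004, 0.003]
contact_force: [0.3, 0.2, 0.1]
opening: 0.998
finger_force: 0.0
```

>>> move_arm(plan=[-31,-34,2,0,0,0,85,-31,-34,2,0,0,0,85,-31,-34,2,0,0,0,85,-31,-34,2,0,0,0,85,-31,-34,2,0,0,0,85,0,0,0,0,0,0,85,0,0,0,0,0,0,85])

```text
time: 11.55
eef_pos: [0.4577, -0.0689, 0.1549]
tcp_rot: [0.764, 0.645, -0.0, -0.001]
contact_force: [-0.3, 0.3, -0.9]
opening: 0.993
finger_force: 0.0
```

```bash
python3 - <<'E'
from h import *
np.set_printoptions(precision=4,suppress=True)
s=ctrl.get_state();c=look("wrist","pics/w6.png")
print(s["time"],s["eef_pos"],s["opening"])
for a,ce,bb in red(c,300)[0]: print(a,ce,bb,onplane(c,ce,.05)[:2])
E
```

```text
11.55 [ 0.4577 -0.0689  0.1549] 0.9928757998028857
8653 [426.2355  74.2381] [371   0 120 205] [0.5729 0.0044]
1185 [278.6962 197.3848] [263 175  33  45] [ 0.4595 -0.065 ]
475 [241.5032 362.2653] [231 343  21  34] [ 0.4005 -0.2125]
```

View pics/w6.png

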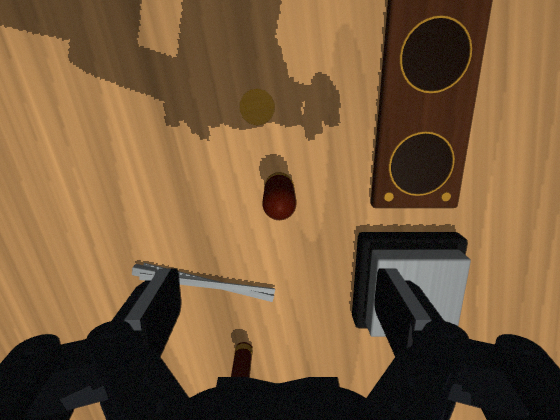

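Punch_26's dome centre is at about (279,203). The steel block's near corner is around (357,232), so I'm checking finger clearance.

```bash
python3 - <<'E'
from h import *
np.set_printoptions(precision=1,suppress=True)
s=ctrl.get_state();c=look("wrist")
for uv,z in (((279.5,203.5),.051),((371,252),.043),((357,234),.02),((276,172),0)): print(intool(c,s,uv,z))
E
```

```text
[-0.5  1.8]
[-45.1  77.4]
[-38.9  70.5]
[12.4 -1. ]
```

>>> move_arm(plan=[1,0,-30,0,0,0,85,0,0,-30,0,0,0,85,0,0,-30,0,0,0,85,0,0,-30,0,0,0,85,0,0,-22,0,0,0,85,0,0,0,0,0,0,50,0,0,0,0,0,0,20,0,0,0,0,0,0,20,0,0,0,0,0,0,20,0,0,0,0,0,0,20,0,0,0,0,0,0,20,0,0,0,0,0,0,20])

```text
time: 12.85
eef_pos: [0.461, -0.0689, 0.0154]
tcp_rot: [0.764, 0.646, 0.001, 0.001]
contact_force: [-0.0, 1.9, 6.3]
opening: 0.297
finger_force: 29.7
```

>>> move_arm(plan=[0,0,15,0,0,0,20,0,0,25,0,0,0,20,0,0,30,0,0,0,20,18,11,0,0,0,0,20,34,22,0,0,0,0,20,34,22,0,0,0,0,20,32,21,0,0,0,0,20,18,10,-5,0,0,0,20,0,0,-20,0,0,0,20,0,0,-18,0,0,0,20,0,0,-10,0,0,0,20,0,0,0,0,0,0,20])

```text
time: 14.05
eef_pos: [0.5948, 0.0175, 0.0296]
tcp_rot: [0.764, 0.646, -0.001, -0.001]
contact_force: [-1.0, 0.7, -0.3]
opening: 0.298
finger_force: 29.8
```

```bash
python3 - <<'E'
from h import *
np.set_printoptions(precision=4,suppress=True)
s=ctrl.get_state();c=look("wrist"); cv2.imwrite("pics/w7.png",cv2.resize(c["color"][130:330,180:380,::-1],None,fx=3,fy=3))
print(s["time"],s["eef_pos"],s["contact_force"])
E
```

```text
14.05 [0.5948 0.0175 0.0296] [-1.0253  0.738  -0.2907]
```

View pics/w7.png

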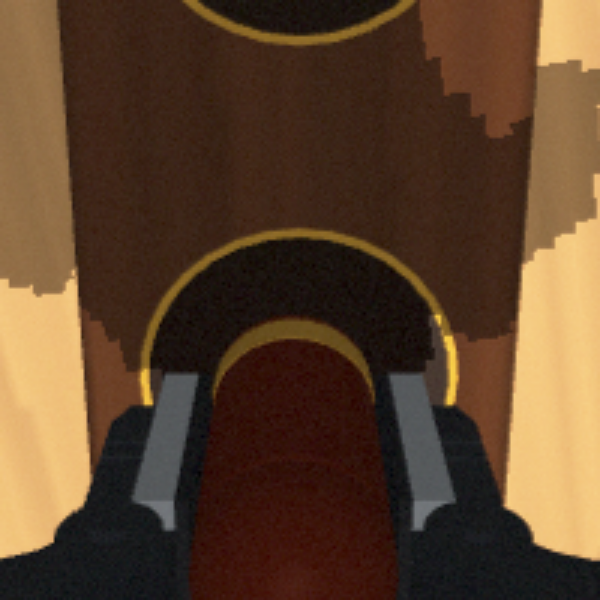

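Rim top is at crop (299,229), sides 141 and 458. Foot top edge is at (294,317), sides 212 and 375.

```bash
python3 - <<'E'
from h import *
np.set_printoptions(precision=2,suppress=True)
s=ctrl.get_state();c=look("wrist")
f=lambda u,v:(180+u/3,130+v/3)
for n,uv,z in (("rim top",f(299,229),.0125),("foot top",f(294,317),.0165),("rim l",f(141,380),.0125),("rim r",f(458,380),.0125),("foot l",f(213,400),.018),("foot r",f(374,400),.018)):
    print(n,intool(c,s,uv,z))
E
```

```text
rim top [25.98  1.35]
foot top [11.87  0.52]
rim l [ -1.79 -26.13]
rim r [-1.76 29.12]
foot l [ -2.75 -13.2 ]
foot r [-2.73 14.09]
```

>>> move_arm(plan=[1,0,-2,0,0,0,20,0,0,-1,0,0,0,20,0,0,-1,0,0,0,20,0,0,0,0,0,0,20,0,0,0,0,0,0,20])

```text
time: 14.65
eef_pos: [0.5971, 0.0174, 0.0279]
tcp_rot: [0.763, 0.646, 0.0, 0.0]
contact_force: [-1.5, -0.4, 5.4]
opening: 0.298
finger_force: 30.4
```

>>> move_arm(plan=[0,0,0,0,0,0,45,0,0,0,0,0,0,85,0,0,0,0,0,0,85,0,0,0,0,0,0,85,0,0,0,0,0,0,85,0,0,10,0,0,0,85,0,0,40,0,0,0,85,0,0,50,0,0,0,85,0,0,20,0,0,0,85,0,0,0,0,0,0,85])

```text
time: 15.65
eef_pos: [0.5999, 0.0171, 0.1529]
tcp_rot: [0.763, 0.646, 0.004, 0.004]
contact_force: [-0.3, -0.7, 0.7]
opening: 0.995
finger_force: 0.0
```

>>> move_arm(plan=[-34,-42,2,0,0,0,85,-34,-42,2,0,0,0,85,-34,-42,2,0,0,0,85,-34,-42,2,0,0,0,85,-34,-42,2,0,0,0,85,-34,-44,0,0,0,0,85,0,0,0,0,0,0,85,0,0,0,0,0,0,85])

```text
time: 16.45
eef_pos: [0.4077, -0.2167, 0.155]
tcp_rot: [0.765, 0.644, 0.0, -0.001]
contact_force: [0.8, 0.4, -0.1]
opening: 0.996
finger_force: 0.0
```

```bash
python3 - <<'E'
from h import *
np.set_printoptions(precision=4,suppress=True)
s=ctrl.get_state();c=look("wrist","pics/w8.png")
print(s["time"],s["eef_pos"],s["opening"],s["qpos"])
for a,ce,bb in red(c,200)[0]: print(a,ce,bb,onplane(c,ce,.05)[:2])
E
```

```text
16.45 [ 0.4077 -0.2167  0.155 ] 0.9962100584486722 [-0.7091 -0.1153  2.1529  0.0004  1.106  -0.5391]
1462 [470.8461   6.8502] [419   0 105  15] [ 0.5526 -0.1074]
665 [263.3684 224.1098] [252 206  23  37] [ 0.394  -0.2322]
```

View pics/w8.png

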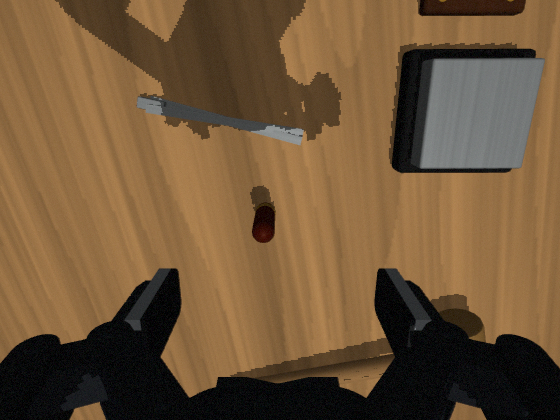

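Punch_18's dome centre is at about (263,231), with nothing near the fingers.

```bash
python3 - <<'E'
from h import *
np.set_printoptions(precision=4,suppress=True)
s=ctrl.get_state();c=look("wrist"); M=R.from_quat(s["tcp_rot"]).as_matrix(); print(s["eef_pos"],M[:2,:2])
for uv,z in (((263.5,231.5),.049),((261,206),0.002)): print(intool(c,s,uv,z),onplane(c,uv,z)[:2])
E
```

```text
[ 0.4084 -0.2159  0.1551] [[ 0.1671  0.9859]
 [ 0.9859 -0.1671]]
[-24.4024 -10.7314] [ 0.3936 -0.238 ]
[-18.8749 -14.7707] [ 0.3905 -0.2318]
```

>>> move_arm(plan=[-8,-11,-20,0,0,0,85,-8,-11,-20,0,0,0,85,0,0,-35,0,0,0,85,0,0,-35,0,0,0,85,0,0,-32,0,0,0,85,0,0,0,0,0,0,50,0,0,0,0,0,0,12,0,0,0,0,0,0,12,0,0,0,0,0,0,12,0,0,0,0,0,0,12,0,0,0,0,0,0,12,0,0,0,0,0,0,12], newtons=25)

```text
time: 17.75
eef_pos: [0.3941, -0.2392, 0.0159]
tcp_rot: [0.764, 0.646, 0.0, 0.001]
contact_force: [0.5, 1.8, 6.4]
opening: 0.203
finger_force: 24.7
```

>>> move_arm(plan=[0,0,15,0,0,0,12,0,0,25,0,0,0,12,0,0,30,0,0,0,12,14,13,0,0,0,0,12,30,28,0,0,0,0,12,32,30,0,0,0,0,12,32,30,0,0,0,0,12,32,28,0,0,0,0,12,30,28,0,0,0,0,12,16,14,0,0,0,0,12,0,0,0,0,0,0,12,0,0,0,0,0,0,12])

```text
time: 18.95
eef_pos: [0.5786, -0.0672, 0.084]
tcp_rot: [0.763, 0.646, -0.0, -0.0]
contact_force: [-0.8, -0.5, -0.1]
opening: 0.201
finger_force: 24.6
```

>>> move_arm(plan=[3,0,-5,0,0,0,12,0,0,-20,0,0,0,12,0,0,-18,0,0,0,12,0,0,-10,0,0,0,12,0,0,0,0,0,0,12,0,0,0,0,0,0,12])

```text
time: 19.55
eef_pos: [0.5819, -0.0678, 0.0313]
tcp_rot: [0.764, 0.645, 0.0, 0.0]
contact_force: [0.4, 0.3, -0.1]
opening: 0.204
finger_force: 24.7
```

```bash
python3 - <<'E'
from h import *
np.set_printoptions(precision=4,suppress=True)
s=ctrl.get_state();c=look("wrist"); cv2.imwrite("pics/w9.png",cv2.resize(c["color"][130:330,180:380,::-1],None,fx=3,fy=3))
print(s["time"],s["eef_pos"],s["contact_force"])
E
```

```text
19.55 [ 0.5819 -0.0678  0.0313] [ 0.4022  0.3205 -0.1096]
```

View pics/w9.png

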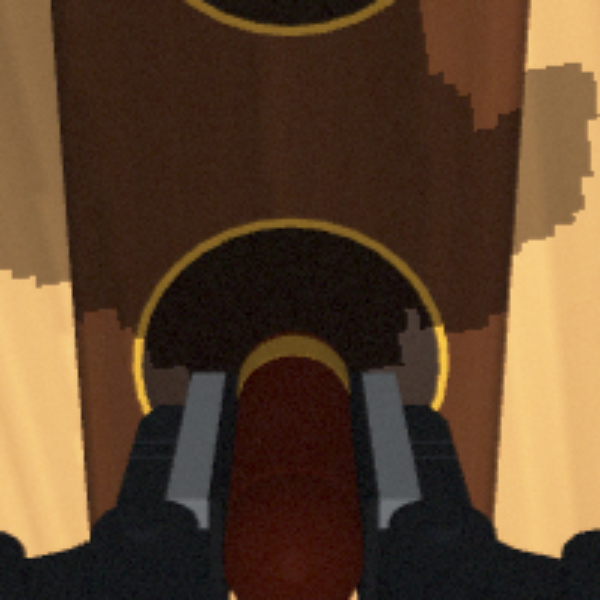

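Rim top is at crop (291,220), sides 134 and 448. Foot top edge is at (294,333).

```bash
python3 - <<'E'
from h import *
np.set_printoptions(precision=2,suppress=True)
s=ctrl.get_state();c=look("wrist")
f=lambda u,v:(180+u/3,130+v/3)
for n,uv,z in (("rim top",f(291,220),.0125),("foot top",f(294,333),.017),("rim l",f(134,368),.0125),("rim r",f(448,368),.0125)):
    print(n,intool(c,s,uv,z))
E
```

```text
rim top [27.16  0.02]
foot top [8.66 0.53]
rim l [ -0.04 -27.43]
rim r [-0.06 27.48]
```

Centred to within 1 mm. Lowering and releasing.

>>> move_arm(plan=[0,0,-2,0,0,0,12,0,0,-1,0,0,0,12,0,0,-1,0,0,0,12,0,0,0,0,0,0,12,0,0,0,0,0,0,12])

```text
time: 20.15
eef_pos: [0.5822, -0.0673, 0.0281]
tcp_rot: [0.763, 0.646, -0.0, 0.0]
contact_force: [-1.8, 0.7, 5.2]
opening: 0.203
finger_force: 25.3
```

>>> move_arm(plan=[0,0,0,0,0,0,40,0,0,0,0,0,0,85,0,0,0,0,0,0,85,0,0,0,0,0,0,85,0,0,0,0,0,0,85,0,0,10,0,0,0,85,0,0,40,0,0,0,85,0,0,50,0,0,0,85,0,0,40,0,0,0,85,-10,-30,10,0,0,0,85,-20,-45,0,0,0,0,85,-20,-45,0,0,0,0,85])

```text
time: 21.35
eef_pos: [0.532, -0.1882, 0.1793]
tcp_rot: [0.763, 0.647, 0.001, 0.002]
contact_force: [-0.2, 0.1, -0.5]
opening: 0.994
finger_force: 0.0
```

>>> move_arm(plan=[-20,-40,0,0,0,0,85,-20,-40,0,0,0,0,85,-20,-40,0,0,0,0,85,0,0,0,0,0,0,85,0,0,0,0,0,0,85])

```text
time: 21.85
eef_pos: [0.4716, -0.308, 0.1777]
tcp_rot: [0.764, 0.645, 0.0, 0.0]
contact_force: [0.2, 1.9, -0.9]
opening: 0.995
finger_force: 0.0
```

```bash
python3 - <<'E'
from h import *
c=look("top");a=cv2.resize(c["color"][120:240,120:400,::-1],None,fx=2.8,fy=2.8)
d=look("side");b=cv2.resize(d["color"][120:290,220:420,::-1],(353,264*353//353))
b=cv2.resize(d["color"][130:280,220:420,::-1],(347,260))
o=np.zeros((336+260,784,3),np.uint8);o[:336]=a;o[336:,:347]=b;cv2.imwrite("pics/end.png",o);print(ctrl.get_state()["time"])
E
```

```text
21.95
```

View pics/end.png

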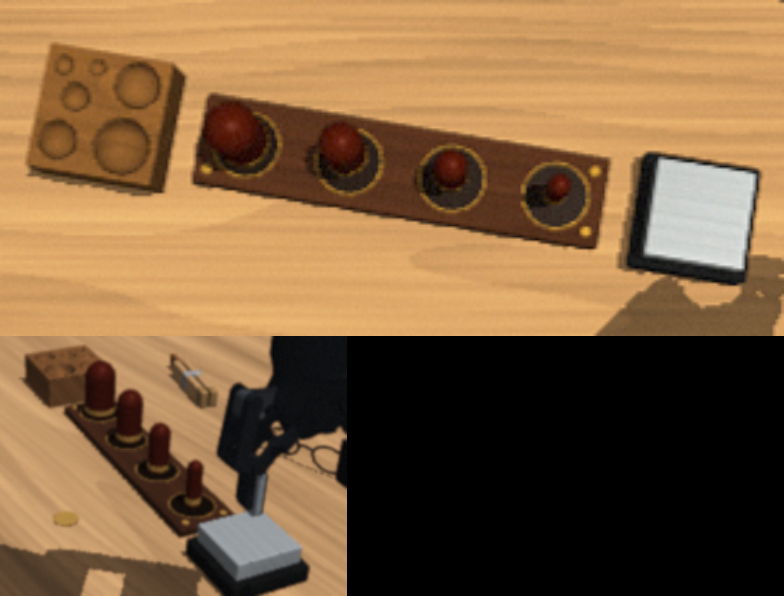

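All four punches stand upright on their seats in the right order, at crop (235,130), (343,147), (450,168) and (558,185). The arm is clear of everything.

```bash
python3 -c "
from plant import order;print(order.sign_off())"
```

```text
the job is handed in; nothing more can be done
None
```

I stood the four punches upright on their seats in order of size, the 42 mm next to the doming block and the 18 mm furthest from it; each measured within about 2 mm of its seat centre, and I handed the job in at about 22 s (no verdict came back).

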